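# Change over the packs on a push-push battery charger

### The arm

A 7-joint arm with a two-finger parallel gripper is mounted at the origin on the work surface. World frame = base frame: x ahead of the robot, y to its left, z up, the work surface at z = 0. Lengths are in m, angles in rad, forces in N, time in s.
With the tool pointing down it reaches from about 0.425 to 0.95 m from the base axis. Payload 4.7 kg.
Tool frame: the origin (TCP) lies between the finger pads; the fingertips stand 25 mm ahead of it and the grasp point (between the pads) lies 6 mm ahead of it; z points along the fingers, y is the line along which they close (so a half turn about z gives the same grasp; the last joint's range is limited). The gripper opens to 85 mm and grips with 20 to 120 N. Pads are 22 mm wide; open, the fingers measure 114 mm over their backs; the gripper's body (76 mm by 85 mm) begins 54 mm behind the grasp point. The pads swing forward as they close: fully open they stand 13 mm farther back than shut.
Start: joints at [1.116, 0.469, -0.049, 1.532, 0.024, 1.141, -0.082], TCP at [0.279, -0.615, 0.256] pointing down, gripper open.
Joint ranges: [-2.59, 2.59], [-0.33, 1.99], [-1.39, 1.29], [0.1, 2.45], [-1.04, 4.18], [0.21, 1.99], [-2.66, 2.66]. Speed limits (rad/s): [2.57, 2.57, 3.14, 3.14, 3.14, 3.14, 3.14].

### API

Orientations are given as a 3x3 rotation matrix whose columns are the frame's x, y, z axes.
In Python, from rig import * gives the robot as it stands. Calls block until the motion is done:
- movep(position, orientation): joint-space move of the TCP to a pose.
- move_l(position, attitude=None, feed=0.15, until_force=None): straight line of the TCP; attitude=None keeps the orientation; feed is the mean speed in m/s. With until_force (N) it stops when the force on the tool has changed by that much, and returns True; else False.
- move_joints(angles): joint-space move.
- command_gripper(opening, newtons=None): finger opening in m; newtons is the grip in N (None keeps the last); returns when the fingers have stopped.
- sleep(seconds).
- inverse_kinematics(position, orientation): joint angles nearest the present ones, or None.
- sense(): the state.
- camera(name): name is "scene" or "side" or "wrist"; returns (picture, depth): 384x512x3 uint8, red, green, blue; 384x512 float32, m along the optical axis (not along the pixel's ray), 0 where there is no reading.
- camera_params(name): a dict with "K" (3x3 intrinsics, pixels), "position" and "rotation" of the camera in the world; the wrist camera has in their place "tool_from_camera" (4x4, takes a point from camera to tool coordinates, whose origin is the TCP and whose axes are the flange's). Camera axes: x right, y down, z forward; pixel columns grow to the right and rows downward; lengths in m; the calibration is good to about 2 mm. A picture is of the moment at which its call begins: read the wrist's pose just before it. camera_params takes no time and is no camera call.
A pose or a line that the arm cannot do raises Unreachable and nothing moves.
- finish_job(): hands the job in; it is judged then, once.
The state is a dict: "time_s": time; "joint_pos": joint angles; "qd": joint speeds; "joint_efforts": joint torques, N m; "position": TCP position; "tcp_rot": TCP orientation; "wrist_force": force on the tool from outside, world axes, zero at the start; "ft_torque": the same for the moment, N m; "finger_gap": finger opening in m; "gripper_force": force on a finger pad.
Only numpy, scipy, OpenCV 4.12 (cv2) and the standard library are available. Lean on these libraries where they do the work, as an engineer would, in place of code of your own. Each camera call takes 0.05 s, during which the arm holds its last target. There are 200 camera calls.

### The job

On the desk three battery packs stand in black charging cradles with push-push catches. Change over the two wide packs: push down the wide pack that is latched low so that its catch lets go and it rises, and push the wide pack that stands up high fully home so that its catch keeps it down. Leave the slim pack latched down as it is, and leave all three packs standing in their cradles.

Things in the scene. Friction and masses are not known exactly. Their poses are not given: they have to be found in the camera images.
- held_pack_top (a point): Centre of the top face of the wide pack latched low at the start: white block 62 x 42 mm, 85 mm tall, two brass strips on top, loose (1.5 mm play) in a black cradle fixed to the desk: rim 85 mm high, grey box 74 mm high behind. Top above desk: 110 mm latched, 127 mm released, 96 mm at the firm bottom stop. x along the 62 mm side, z up. Cradles swap places and turn up to 25 degrees.
- raised_pack_top (a point): Centre of the top face of the other wide pack, same shape, cradle and heights; high at the start. Catch of every cradle: push the top below 100 mm (97 mm or the stop is best) at 0.1 m/s or slower, stay 0.3 s, go straight up: a high pack latches, a latched one rises; each push flips it. A light spring resists with 2 N high, 4 N low. Pushing up to 12 mm off centre works.
- slim_pack_top (a point): Centre of the top face of the slim pack, 62 x 24 mm, 85 mm tall, white, in a slimmer cradle of the same kind, latched low (top 110 mm above the desk); it stays so. Same axes and heights.
There are look-alikes about, which are no part of the job. What is shaped like the part that bears held_pack_top but green or pink is not meant. What is shaped like the part that bears raised_pack_top but red is not meant.

How it is judged:
By the outcome, as a careful person would: the job done as asked, in the order asked, and still so for the second after the job is handed in, with the robot touching nothing.
It also fails if it takes over 37 s, if anything falls off the work surface, if the arm or the gripper's body presses on something with over 40 N, if the wrist force passes 120 N, or if a joint passes its speed limit or range.

## Working session

There is one attempt and no reset: what is moved stays moved. The work goes in short steps, each a Python script; the robot and the scene stay as the last script left them, time stands still between calls to the robot, and variables do not carry over. Pictures are saved under pics/ and viewed, at most 10 in all, crops included, and the job is handed in when it is done.

```bash
mkdir -p pics; ls
python3 - <<'E'
from rig import *
import cv2, numpy as np
s=sense();print(s['time_s'],s['position'],s['tcp_rot'])
for n in ("scene","side"):
    im,d=camera(n);np.savez(f"{n}.npz",im=im,d=d)
    cv2.imwrite(f"pics/{n}.png",cv2.cvtColor(im,cv2.COLOR_RGB2BGR))
    print(n,camera_params(n))
print(camera_params("wrist"))
E
```

```text
pics
0.0 [ 0.27858385 -0.61421567  0.2552421 ] [[ 9.10696677e-01  4.13074726e-01 -9.12991347e-04]
 [ 4.13075724e-01 -9.10694946e-01  1.77835967e-03]
 [-9.68611730e-05 -1.99668080e-03 -9.99998002e-01]]
scene {'K': array([[369.24032955,   0.        , 259.50703778],
       [  0.        , 369.24032955, 192.74067296],
       [  0.        ,   0.        ,   1.        ]]), 'position': array([ 1.03286301, -0.18826206,  0.7517044 ]), 'rotation': array([[ 0.29870509,  0.68223294, -0.66733311],
       [ 0.95418373, -0.22637241,  0.19567563],
       [-0.01756944, -0.6952077 , -0.71859416]])}
side {'K': array([[484.5968094 ,   0.        , 256.01845735],
       [  0.        , 484.5968094 , 189.25518501],
       [  0.        ,   0.        ,   1.        ]]), 'position': array([0.31595602, 0.90314744, 0.72303416]), 'rotation': array([[-0.99155712, -0.06707252,  0.11097635],
       [-0.12960724,  0.53939304, -0.8320199 ],
       [-0.0040542 , -0.83937859, -0.5435321 ]])}
{'K': array([[308.35079135,   0.        , 254.73443038],
       [  0.        , 308.35079135, 191.61883058],
       [  0.        ,   0.        ,   1.        ]]), 'tool_from_camera': array([[ 3.33513031e-04, -9.50936028e-01, -3.09387395e-01,
         7.93670318e-02],
       [ 9.99998787e-01,  7.87800191e-04, -1.34341271e-03,
        -5.23762527e-04],
       [ 1.52123499e-03, -3.09386571e-01,  9.50935137e-01,
        -1.17157587e-01],
       [ 0.00000000e+00,  0.00000000e+00,  0.00000000e+00,
         1.00000000e+00]])}
```

View pics/scene.png

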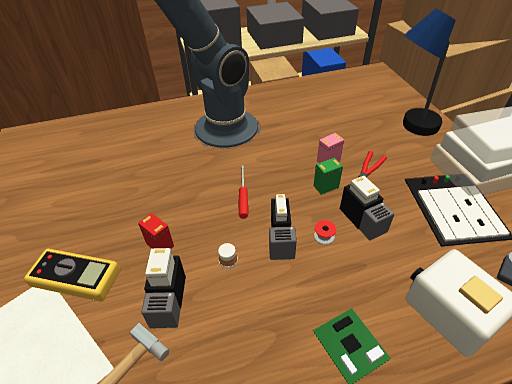

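View pics/side.png

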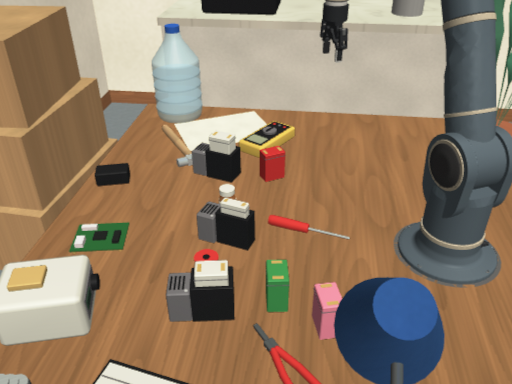

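The scene picture shows white packs at (160,262), (281,206) (slim) and (365,188). The look-alikes are red (155,231), green (328,176) and pink (330,149). In the side picture the white packs are at (222,142), (235,207) slim and (212,270). Next I'll measure the tops in both views.

```bash
cat > h.py <<'E'
import numpy as np, cv2
def cloud(d,K,R,p):
    v,u=np.indices(d.shape); return (np.dstack([(u-K[0,2])/K[0,0],(v-K[1,2])/K[1,1],np.ones_like(d)])*d[...,None])@R.T+p
def on_plane(uv,K,R,p,z):
    r=R@np.linalg.inv(K)@np.array([*uv,1.]); return p+r*(z-p[2])/r[2]
def mask(im):   # white or brass
    h=cv2.cvtColor(im,cv2.COLOR_RGB2HSV); H,S,V=h[...,0],h[...,1],h[...,2]
    return (((S<60)&(V>150))|((H>17)&(H<32)&(S>60)&(V>150))).astype(np.uint8)
def tri(uv1,c1,uv2,c2):
    r=[c['rotation']@np.linalg.inv(c['K'])@np.array([*u,1.]) for u,c in ((uv1,c1),(uv2,c2))]
    s=np.linalg.lstsq(np.c_[r[0],-r[1]],c2['position']-c1['position'],rcond=None)[0]
    a=c1['position']+r[0]*s[0]; b=c2['position']+r[1]*s[1]; return (a+b)/2,np.linalg.norm(a-b)
E
python3 - <<'E'
from rig import *
from h import *
seeds={"scene":[(160,262),(281,206),(365,188)],"side":[(222,142),(235,207),(212,270)]}
res={}
for n in seeds:
    f=np.load(n+".npz");c=camera_params(n);m=mask(f['im']);P=cloud(f['d'],c['K'],c['rotation'],c['position'])
    for k,s in enumerate(seeds[n]):
        w=np.zeros_like(m);w[s[1]-24:s[1]+24,s[0]-24:s[0]+24]=1
        q=(m*w>0)&(f['d']>0)&(P[...,2]>.09)&(P[...,2]<.14)
        zt=np.percentile(P[q][:,2],90); t=q&(P[...,2]>zt-.005)
        (x,y),(a,b),an=cv2.minAreaRect((P[t][:,:2]*1000).astype(np.float32))
        vv,uu=np.nonzero(t); r2=cv2.minAreaRect(np.c_[uu,vv].astype(np.float32))
        res[n,k]=r2[0]
        print(n,k,t.sum(),'z',zt.round(4),'med',np.median(P[t],0).round(4),'rect',np.round([x,y,a,b,an],1),np.round(r2[0],1))
a,b=camera_params("scene"),camera_params("side")
for k in range(3): print(k,tri(res["scene",k],a,res["side",k],b))
for n in seeds:
    im=np.load(n+".npz")['im']; o=[cv2.resize(im[y-33:y+33,x-33:x+33],(260,260),interpolation=cv2.INTER_CUBIC) for x,y in seeds[n]]
    res[n]=np.hstack(o)
cv2.imwrite("pics/crop.png",cv2.cvtColor(np.vstack([res["scene"],res["side"]]),cv2.COLOR_RGB2BGR))
E
```

```text
scene 0 527 z 0.1281 med [ 0.5694 -0.2691  0.1267] rect [ 567.7 -268.9   41.7   61.2   72.9] [157.5 261. ]
scene 1 188 z 0.1112 med [0.486  0.0238 0.1096] rect [483.4  24.5  22.9  61.5  73.6] [281.  203.5]
scene 2 292 z 0.111 med [0.4947 0.2399 0.1096] rect [492.5 241.7  61.1  42.1   9.6] [365.2 185.2]
side 0 176 z 0.1283 med [ 0.563  -0.2643  0.127 ] rect [ 565.6 -266.7   44.2   64.2   74.5] [222.4 136.1]
side 1 188 z 0.1109 med [0.481  0.0285 0.1098] rect [481.4  26.5  26.5  62.1  73.5] [234.5 203.7]
side 2 526 z 0.1113 med [0.4889 0.2441 0.1101] rect [490.2 241.5  61.   45.4  10.8] [210.5 268.5]
0 (array([ 0.56565137, -0.27075686,  0.12206713]), np.float64(0.0016749907906201185))
1 (array([0.48250009, 0.02487858, 0.10637124]), np.float64(0.001407546404042843))
2 (array([0.49120014, 0.2416149 , 0.10729799]), np.float64(0.00130354945663704))
```

View pics/crop.png

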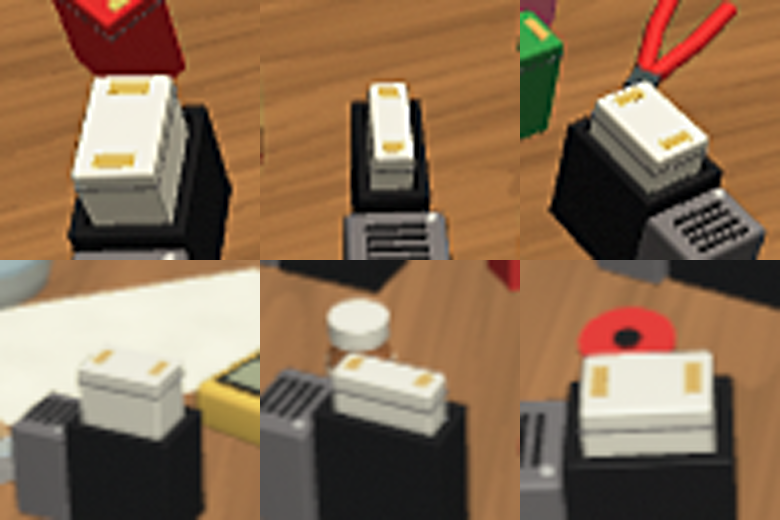

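Choices, by description:
- **Held wide pack:** scene (365,185), top 110 mm, at (0.491, 0.2415), long axis about 10°.
- **Raised wide pack:** scene (158,261), top 127 mm, at (0.567, -0.268), long axis about -17°.
- **Slim pack:** scene (281,204), left alone.
- **Rejected:** red, green and pink blocks, by colour.

The two views agree within 3 mm and the sizes match. I'll push the held pack first.

```bash
cat >> h.py <<'E'
def push(xy,deg,rig):
    best=None
    for k in (0,180):
        a=np.radians(deg+k); y=np.array([np.cos(a),np.sin(a),0]); z=np.array([0,0,-1.]); R=np.c_[np.cross(y,z),y,z]
        q=rig.inverse_kinematics([*xy,.21],R)
        if q is not None:
            c=np.abs(np.array(q)-rig.sense()['joint_pos']).max()
            if best is None or c<best[0]: best=(c,R)
    R=best[1]; print('travel',best[0])
    s=rig.sense()['position']
    if s[2]<.2: rig.move_l([s[0],s[1],.21])
    rig.movep([*xy,.21],R)
    rig.move_l([*xy,.148],R,feed=.12)
    hit=rig.move_l([*xy,.1195],R,feed=.03,until_force=20)
    s=rig.sense(); print('hit',hit,'z',s['position'],'F',s['wrist_force'])
    rig.sleep(.4); s=rig.sense(); print('held z',s['position'][2],s['wrist_force'])
    rig.move_l([*xy,.21],R,feed=.08); print('t',rig.sense()['time_s'])
E
python3 - <<'E'
import rig; from rig import *
from h import *
f=np.load("scene.npz");c=camera_params("scene");P=cloud(f['d'],c['K'],c['rotation'],c['position'])
print('lamp',P[122,422],P[32,430],'green',P[165,328])
command_gripper(0.0,30)
push((.491,.2415),10,rig)
im,d=camera("side");P=cloud(d,*[camera_params("side")[k] for k in("K","rotation","position")])
print('tops',[P[v,u].round(4) for u,v in((212,266),(235,205),(222,137))])
cv2.imwrite("pics/side2.png",cv2.cvtColor(im,cv2.COLOR_RGB2BGR))
E
```

```text
lamp [0.22583977 0.60952392 0.03360683] [0.25094711 0.50698716 0.35046999] green [0.37201163 0.20005077 0.08443242]
travel 1.0843015491222585
hit False z [0.49133015 0.24189794 0.12105978] F [-2.43608303 -3.29675432 13.94975497]
held z 0.12105104165071098 [-3.43903406 -4.02638128 15.39981891]
t 7.4083
tops [array([0.4837, 0.2557, 0.1273]), array([0.4398, 0.2435, 0.2577]), array([0.4544, 0.2536, 0.3893])]
```

View pics/side2.png

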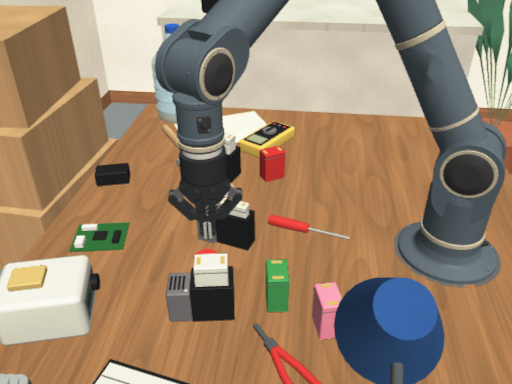

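The pack at (212,266) has risen to 127 mm and the gripper is clear above it. Next is the raised pack.

Run:
```python
import rig; from rig import *
from h import *
push((.567,-.268),-17,rig)
s=sense()['position']; move_l([s[0],s[1],.3]); movep([.35,-.56,.3],sense()['tcp_rot'])
ims=[]
for n,px in (("scene",((365,180),(281,203),(158,263))),("side",((212,266),(235,204),(222,141)))):
    im,d=camera(n);P=cloud(d,*[camera_params(n)[k] for k in("K","rotation","position")])
    print(n,[P[v,u].round(4) for u,v in px]); ims.append(im[100:340])
cv2.imwrite("pics/end.png",cv2.cvtColor(np.vstack(ims),cv2.COLOR_RGB2BGR)); print(sense()['time_s'])
```

```text
travel 0.75298725657387
hit False z [ 0.56742362 -0.26770823  0.12113804] F [-4.91385387  1.88207759 14.70343928]
held z 0.12114567967015012 [-4.20473119  2.38425931 13.91690748]
t 12.775
scene [array([0.4916, 0.2373, 0.1264]), array([0.4847, 0.0245, 0.1098]), array([ 0.562 , -0.2716,  0.1087])]
side [array([0.4838, 0.2554, 0.1271]), array([0.4798, 0.0296, 0.1095]), array([ 0.5651, -0.2632,  0.1115])]
14.9833
```

View pics/end.png

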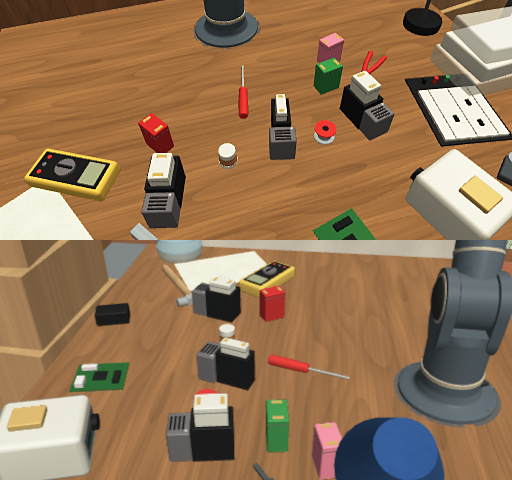

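Both views show the first pack (365,85) high at 127 mm, the other wide pack (160,168) latched at 110 mm and the slim pack (281,102) still at 110 mm. All three stand in their cradles and the arm is clear.

```bash
python3 -c "
from rig import *
print(finish_job())"
```

```text
the job is handed in; nothing more can be done
None
```

I handed the job in at about 15 s. The held wide pack was released and now stands at 127 mm, then the raised one was latched at about 110 mm. The slim pack is still latched at about 110 mm, and all three are in their cradles.

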